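# Empty the tumbler barrel and lock it port down

## Robot

A 7-joint arm with a two-finger parallel gripper is mounted at the origin on a cart in front of the work surface, level with it; the furniture and walls round the work are solid. World frame = base frame: x ahead of the robot, y to its left, z up, the work surface at z = 0. Lengths are in m, angles in rad, forces in N, time in s.
With the tool pointing down it reaches from about 0.4 to 0.9 m from the base axis. Payload 5.6 kg.
Tool frame: the origin (TCP) lies midway between the tips of the shut fingers; the grasp point (between the pads) lies grip_depth behind it (grip_depth is the distance from the TCP to the grasp point, in m); z points along the fingers, y is the direction in which the jaws open and shut (so a half turn about z gives the same grasp; the last joint's range is limited). The gripper opens to 92 mm and grips with 3 to 60 N. Pads are 20 mm wide; open, the fingers measure 128 mm over their backs; the gripper's body (75 mm by 189 mm) begins 69 mm behind the grasp point.
Start: joints at [-1.385, 0.468, -0.012, 1.603, 0.006, 1.071, -0.056], TCP at [0.147, 0.633, 0.215] pointing down, gripper open.
Joint ranges: [-2.53, 2.53], [-0.31, 2.02], [-1.57, 1.55], [0.28, 2.44], [-1.29, 4.43], [0.15, 1.84], [-2.92, 2.92]. Speed limits (rad/s): [2.57, 2.57, 3.14, 3.14, 3.14, 3.14, 3.14].

## Interface

Orientations are given as a unit quaternion [x, y, z, w].
In Python, from rig import * gives the robot as it stands. The module is installed in compiled form; this text tells all that it offers.
- The arm moves only by the tool apply_moves, never from a script. Its argument "series" is a list that holds one entry, the list of rows, each a list of 7 numbers: the finger opening in cm, from 0 to 9.19, then the shift along the world's x, y, z in cm, then the turn, a rotation vector about the world's x, y, z in rad. In form: [[[claw, dx, dy, dz, ax, ay, az], ...]]. A call has 1 to 20 rows; each row shifts and turns the commanded pose from where the row before left it; what a row does not reach is not made up. A row lasts 1/10 s, in which the tool goes at most 50 mm and 8.59 degrees, less where a joint would pass 70% of its speed; a pose out of reach is approached as far as the arm can. A call is refused whole if a number of a shift passes 5 or a number of a turn 0.15, either way. A call with a gripper value outside its range is refused whole. The fingers move at their own pace and stop on an object; the grip force is fixed at half the most. Time passes only in rows, so rows that do not move let the fingers close. It gives the time, the measured TCP pose, the force and the opening at its end, in the units of the state.
- read_state(): the state, without advancing time (a new reading comes with each control period).
- capture(name): name is "side" or "top" or "wrist"; returns a dict with "pixels" (480x640x3 uint8, red, green, blue), "fx", "fy", "cx", "cy" (pixels), "dist_coeffs" ([k1, k2, p1, p2, k3] as OpenCV has them; the pictures are not rectified), "origin" and "attitude" of the camera in the world; the wrist camera has in their place "mount" (4x4, takes a point from camera to tool coordinates, whose origin is the TCP and whose axes are the flange's). Camera axes: x right, y down, z forward; pixel columns grow to the right and rows downward; lengths in m; the calibration is good to about 2 mm. A picture is of the moment at which its call begins: read the wrist's pose just before it. There is no depth.
- sign_off(): hands the job in, once; it reports no verdict.
The state is a dict: "t": time; "q": joint angles; "qvel": joint speeds; "effort": joint torques, N m; "tcp_pos": TCP position; "eef_rot": TCP orientation; "wrist_force": force on the tool from outside, world axes, zero at the start; "ft_torque": the same for the moment, N m; "finger_gap": finger opening in m.
Only numpy, scipy, OpenCV 4.12 (cv2) and the standard library are available. Lean on these libraries where they do the work, as an engineer would, in place of code of your own. Each camera call takes 0.05 s, during which the arm holds its last target. There are 200 camera calls.

## Task

Turn the tumbler barrel in its cradle, letting go and taking it again as often as needed, until its side opening faces straight down and all three steel balls have dropped into the tray underneath. Leave the barrel lying in its cradle, then lower the depth stop until its foot rests flat on the flat of the barrel's end disc, and only then press the clamp lever fully down to lock it. Do not shift the things standing around.

Things in the scene. Friction and masses are not known exactly. Their poses are not given: they have to be found in the camera images.
- cradle: Fixed aluminium cradle under the barrel. Origin: on the bench, vertically below the middle of the barrel. x axis: along the barrel's axis, roughly away from the robot; y to its left, z up. Base 185 x 60 mm. Between the saddles stands an open grey catch tray, 94 mm (x) by 136 mm (y), walls 3 mm, rim 36 mm above the bench.
- cradle_axis (a point): Where the middle of the barrel's axis lies at rest, 140 mm above the bench. Two upright saddle plates (8 mm thick, 50 mm wide, at cradle x = -53 and +53 mm) hold the barrel's axle in vee notches open at the top; they reach 149 mm above the bench.
- guide_block (a point): Middle of the grey guide block at the far end of the cradle that carries the depth stop and clamp lever: it spans cradle x = 54 to 104, y = +-13 mm, 222 to 242 mm above the bench, on a post (x = 88 to 104 mm, 30 mm wide). Keep the hand clear of it when turning the barrel.
- tray_floor (a point): Middle of the tray's floor, 9 mm above the bench.
- barrel: Loose grey 12-sided barrel, 0.25 to 0.42 kg, lying in the cradle. It turns in the vee notches (or lifts out upwards); friction keeps it at the angle where it is left. Origin: middle of its axis. x axis along its axis as the cradle's x, z axis out through the port, which faces up at the start. Shell 90 mm long (x +-45), 64 mm across flats, wall 3 mm. Steel axle 16 mm thick.
- barrel_port (a point): Middle of the barrel's port, 32 mm from its axis; port 76 mm long, 60 degrees of the shell (34 mm) wide. The shell's flats face 15, 45, 75 ... degrees from the port direction, so it is held well across the flats, the hand tilted 45 degrees to either side of the port direction (or its opposite).
- barrel_flat (a point): Middle of the one big flat (44 mm wide, 10 mm long, 26 mm from the axis) of the black end disc (radius 34 mm, barrel x = 61 to 71 mm, outside the far saddle). It lies opposite the port: when the port faces down the flat is on top, level.
- ball_1_center (a point): Centre of a loose steel ball 16 mm in diameter, 17 g, in the barrel at the start.
- ball_2_center (a point): Centre of the second such ball.
- ball_3_center (a point): Centre of the third such ball.
- stop (a joint): Depth stop: upright 10 mm rod with a black knob (24 mm in diameter) on top and a rubber foot (14 x 24 mm) below, above the end disc at cradle x = 66, y = 0 mm. Value in m, grows downward: 0 up, 0.042 with the foot on the level flat, 0.034 on the disc's round rim. It stays where left; about 3 N push it down. Pressed firmly (10 to 20 N), the foot turns the barrel the last few degrees level.
- stop_knob (a point): Middle of the top of the stop's knob; 102 mm above the underside of the foot (268 mm above the bench when the foot is on the flat).
- stop_foot (a point): Middle of the underside of the stop's foot.
- clamp (a joint): Clamp lever on the left (+y) side of the guide block: 8 mm rod with a 13 mm thick black grip. Value in rad: 0 open, when it slants up and to the left at 37 degrees above level; 0.68 locked, when it lies level. 1 to 5 N down on the grip moves it; it stays where it is left.
- clamp_pivot (a point): Pivot of the clamp lever, at cradle x = 66, y = 20 mm, 232 mm above the bench.
- clamp_tip (a point): End of the clamp lever, 70 mm from its pivot.
- jar: Bystander: screw-top sample jar, 55 mm in diameter, 80 mm tall, right of the cradle. Origin under its centre.
- lid_dish: Bystander: petri dish lid, 64 mm in diameter, 10 mm tall, right of the cradle. Origin under its centre.
- counter: Bystander: hand tally counter, 51 x 53 x 22 mm, left of the cradle. Origin under its centre.

How it is judged:
On the way, in this order (a step that is already met when the one before it is completed fails the run):
1. the barrel's port faces down and all three balls lie in the tray (x of ball_1_center in the frame of cradle between -0.047 and 0.047 m and y of ball_1_center in the frame of cradle between -0.068 and 0.068 m and z of each of ball_1_center, ball_2_center, ball_3_center in the frame of cradle below 0.03 m and x of ball_2_center in the frame of cradle between -0.047 and 0.047 m and y of ball_2_center in the frame of cradle between -0.068 and 0.068 m and x of ball_3_center in the frame of cradle between -0.047 and 0.047 m and y of ball_3_center in the frame of cradle between -0.068 and 0.068 m and angle between barrel's own z axis and vertical above 2.6 rad), for 0.2 s.
2. the depth stop rests on the flat of the end disc (value of joint stop above 0.039 m and contact force between stop and barrel above 0.5 N and value of joint clamp below 0.3 rad), for 0.1 s.
3. the clamp lever is pressed down (value of joint clamp above 0.55 rad), for 0.2 s.
At the end, for the whole second after the job is handed in: All three balls lie in the tray, the barrel is at rest in its cradle (axis within 8 mm of its place) with the port within 0.2 rad of straight down, the stop's foot is on the flat (joint at 0.039 to 0.0445) and the clamp lever is down (at least 0.55 of 0.68 rad) (x of ball_1_center in the frame of cradle between -0.047 and 0.047 m and y of ball_1_center in the frame of cradle between -0.068 and 0.068 m and z of each of ball_1_center, ball_2_center, ball_3_center in the frame of cradle below 0.03 m and x of ball_2_center in the frame of cradle between -0.047 and 0.047 m and y of ball_2_center in the frame of cradle between -0.068 and 0.068 m and x of ball_3_center in the frame of cradle between -0.047 and 0.047 m and y of ball_3_center in the frame of cradle between -0.068 and 0.068 m and distance between barrel and cradle_axis below 0.008 m and angle between barrel's own z axis and vertical above 2.94 rad and value of joint stop between 0.039 and 0.0445 m and value of joint clamp above 0.55 rad and linear speed of barrel below 0.02 m/s); the robot touches nothing.
It fails at once if the sample jar is shifted by more than 25 mm (distance of jar from where it was at the start of the episode above 0.025 m).
It fails at once if the petri lid is shifted by more than 25 mm (distance of lid_dish from where it was at the start of the episode above 0.025 m).
It fails at once if the tally counter is shifted by more than 25 mm (distance of counter from where it was at the start of the episode above 0.025 m).
It also fails if it takes over 69 s, if anything falls off the work surface, if the arm or the gripper's body presses on something with over 40 N, if the wrist force passes 120 N, or if a joint passes its speed limit or range.

## Working session

There is one attempt and no reset: what is moved stays moved. The work goes in short steps, Python scripts to look and compute and a tool call to move; the robot and the scene stay as the last step left them, time stands still between calls to the robot, and variables do not carry over. Pictures are saved under pics/ and viewed, about 8 in all and at most 12, crops included, and the job is handed in when it is done.

Besides the shell and the picture viewer there is one more tool, called as name([rows], argument=value, ...), one row to a line, values as JSON. apply_moves: Moves the arm, as the interface text tells. Its arguments: {"type":"object","properties":{"series":{"type":"array","items":{"type":"array","items":{"type":"array","items":{"type":"number"}}}}},"required":["series"]}

```bash
mkdir -p pics; cat > h.py <<'E'
from rig import *
import numpy as np, cv2
from scipy.spatial.transform import Rotation as R
def save(c,n,crop=None):
    p=c["pixels"][:,:,::-1]
    if crop: x0,y0,x1,y1,s=crop; p=cv2.resize(p[y0:y1,x0:x1],None,fx=s,fy=s)
    cv2.imwrite("pics/"+n,p)
def att(a):
    a=np.array(a,float)
    return a if a.shape==(3,3) else R.from_quat(a).as_matrix()
def pose(c,st=None):
    if "mount" in c:
        T=np.eye(4);T[:3,:3]=R.from_quat(st["eef_rot"]).as_matrix();T[:3,3]=st["tcp_pos"]
        T=T@np.array(c["mount"]);return T[:3,3],T[:3,:3]
    return np.array(c["origin"]),att(c["attitude"])
def K(c): return np.array([[c["fx"],0,c["cx"]],[0,c["fy"],c["cy"]],[0,0,1.]])
def ray(c,uv,st=None):
    o,A=pose(c,st)
    n=cv2.undistortPoints(np.array([[uv]],float),K(c),np.array(c["dist_coeffs"],float))[0,0]
    return o,A@np.array([n[0],n[1],1.])
def onz(c,uv,z,st=None):
    o,d=ray(c,uv,st);return o+d*(z-o[2])/d[2]
def proj(c,P,st=None):
    o,A=pose(c,st);rv=cv2.Rodrigues(A.T)[0]
    return cv2.projectPoints(np.array(P,float).reshape(-1,3),rv,-A.T@o,K(c),np.array(c["dist_coeffs"],float))[0][:,0]
def tri(rs):
    M=np.zeros((3,3));b=np.zeros(3)
    for o,d in rs:
        d=d/np.linalg.norm(d);P=np.eye(3)-np.outer(d,d);M+=P;b+=P@o
    return np.linalg.solve(M,b)
E
python3 - <<'E'
from h import *
s=read_state();print(s)
for n in("side","top"):
    c=capture(n);save(c,n+"0.png");print(n,c["origin"],np.round(att(c["attitude"]),3).tolist(),c["fx"])
E
```

```text
{'t': 0.0, 'q': array([-1.38499171,  0.46835232, -0.01159879,  1.60359131,  0.00598382,
        1.07135684, -0.05632325]), 'qvel': array([ 0.00175612,  0.00075322, -0.00011183, -0.00051919, -0.00080112,
       -0.00147515,  0.00085256]), 'effort': array([-1.07364540e-03, -5.20571387e+01, -1.27321554e-02, -2.43745494e+01,
       -5.66701347e-02,  1.71272387e-02,  1.58177113e-04]), 'tcp_pos': array([0.14736832, 0.63250639, 0.21366982]), 'eef_rot': array([ 1.14201934e-01,  9.93457205e-01, -8.35551562e-04, -4.24638067e-05]), 'wrist_force': array([ 0.58231445, -0.22030807, -0.0524549 ]), 'ft_torque': array([0.01439208, 0.00918848, 0.04476785]), 'finger_gap': 0.09219319473892096}
side [-0.02682239 -0.85955428  0.83221994] [[0.922, -0.181, 0.342], [-0.386, -0.447, 0.807], [0.007, -0.876, -0.482]] 573.5768600877643
top [0.39694494 0.24627716 1.35431163] [[-0.014, -0.998, 0.062], [-1.0, 0.014, -0.01], [0.009, -0.062, -0.998]] 556.6182147425525
```

View pics/side0.png

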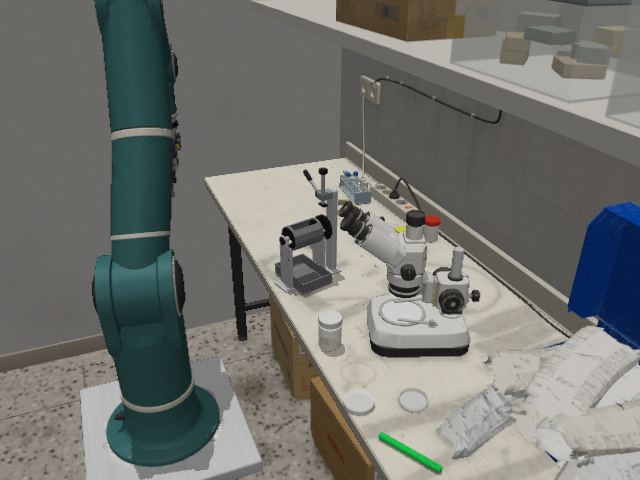

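View pics/top0.png

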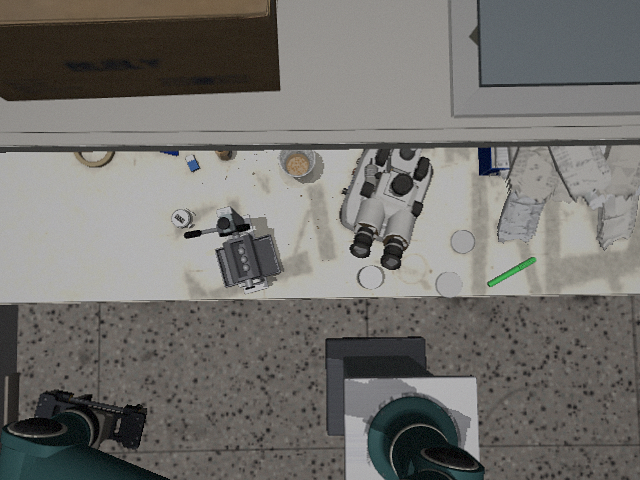

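```bash
python3 - <<'E'
from h import *
a=capture("top");b=capture("side")
A=cv2.resize(a["pixels"][195:305,160:300][:,:,::-1],None,fx=4,fy=4,interpolation=cv2.INTER_CUBIC)
B=cv2.resize(b["pixels"][150:300,255:370][:,:,::-1],None,fx=3,fy=3,interpolation=cv2.INTER_CUBIC)
cv2.imwrite("pics/A.png",A);cv2.imwrite("pics/B.png",B)
for uv in [(250,258),(230,222),(181,217)]: print(uv,onz(a,uv,0.14),onz(a,uv,0))
print(proj(a,[[0,0,0],[0.5,0.3,0]]))
E
```

```text
(250, 258) [0.43797855 0.36945563 0.14      ] [0.44270939 0.38365708 0.        ]
(230, 222) [0.51731122 0.41249409 0.14      ] [0.53118844 0.43165751 0.        ]
(181, 217) [0.52966663 0.51905696 0.14      ] [0.54496833 0.5505062  0.        ]
[[412.73950068 442.10814025]
 [284.18194441 234.02105973]]
```

View pics/A.png

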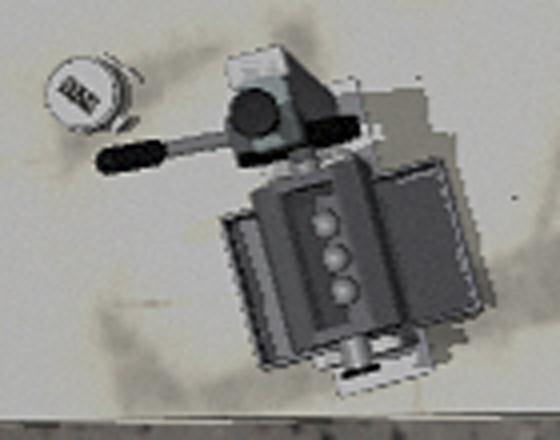

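View pics/B.png

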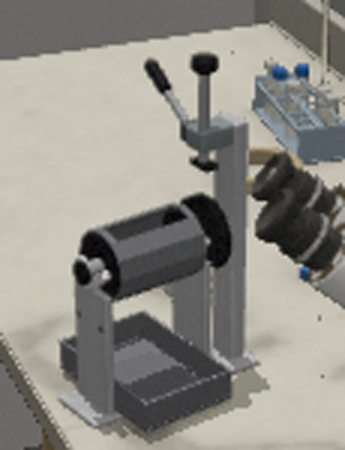

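```bash
python3 - <<'E'
from h import *
a=capture("top");b=capture("side")
fa=lambda u,v:(160+u/4-.4,195+v/4-.4); fb=lambda u,v:(255+u/3-.3,150+v/3-.3)
k=tri([ray(a,fa(255,111)),ray(b,fb(204,60))]);print("knob",k,onz(a,fa(255,111),.31),onz(b,fb(204,60),.31))
e=tri([ray(a,fa(362,374)),ray(b,fb(82,268))]);print("axle end",e)
C=np.array([onz(a,fa(*p),.036) for p in[(225,216),(442,160),(487,305),(265,368)]]);print(C)
m=C.mean(0);print("tray mid",m,[np.linalg.norm(C[i]-C[i-1]) for i in range(4)])
for i,j in((3,0),(2,1)): d=C[j]-C[i];print("yaw",np.degrees(np.arctan2(d[1],d[0])))
for i,j in((1,0),(2,3)): d=C[j]-C[i];print("yaw",np.degrees(np.arctan2(-d[0],d[1])))
d=k-m;print("knob-m",np.hypot(d[0],d[1]),np.degrees(np.arctan2(d[1],d[0])))
B=[onz(a,fa(*p),.117) for p in[(323,222),(336,257),(343,290)]];print(B)
print("lever tip",onz(a,fa(97,160),.274))
print("jar?",onz(b,(330,315),.08),"counter",onz(a,(181,217),.022),"dish",onz(b,(360,402),.01),onz(a,(371,277),.08), onz(a,(448,284),.01),onz(a,(462,241),.01))
print("eyepiece",onz(a,(362,246),.25),onz(a,(390,262),.25))
print("shelf edge",onz(a,(250,148),.0),onz(a,(250,148),.5))
E
```

```text
knob [0.49995784 0.40372702 0.29915483] [0.49996409 0.40169109 0.31      ] [0.48814979 0.37834759 0.31      ]
axle end [0.37289894 0.36943638 0.14180523]
[[0.46488745 0.46044276 0.036     ]
 [0.49633995 0.33197852 0.036     ]
 [0.41006206 0.30624567 0.036     ]
 [0.3749416  0.43725762 0.036     ]]
tray mid [0.43655777 0.38398114 0.036     ] [np.float64(0.09288598345913028), np.float64(0.13225853986470015), np.float64(0.09003363083169777), np.float64(0.13563767434400104)]
yaw 14.454351930529239
yaw 16.60749844379887
yaw 13.757366847842391
yaw 15.006492330042073
knob-m 0.0664038336244811 17.299137298720193
[array([0.45661223, 0.3930537 , 0.117     ]), array([0.43707276, 0.3859792 , 0.117     ]), array([0.41872535, 0.38222639, 0.117     ])]
lever tip [0.48066965 0.48347406 0.274     ]
jar? [0.39138519 0.09922545 0.08      ] counter [0.54256378 0.54556417 0.022     ] dish [ 0.36962106 -0.10603843  0.01      ] [0.39267268 0.09956434 0.08      ] [ 0.37308459 -0.09352279  0.01      ] [ 0.47635222 -0.13046571  0.01      ]
eyepiece [0.45497232 0.13572427 0.25      ] [0.42241212 0.08079739 0.25      ]
shelf edge [0.71311623 0.38147879 0.        ] [0.59638855 0.33156353 0.5       ]
```

```bash
python3 - <<'E'
import rig;print([n for n in dir(rig) if n[0]!='_'])
from h import *
try: print(grip_depth)
except Exception as e: print(e)
c=capture("wrist");print(np.round(c["mount"],4).tolist())
a=capture("top");b=capture("side")
for p,q in(((362,250),(344,213)),((391,264),(347,232)),((362,250),(347,232))):
    r=[ray(a,p),ray(b,q)];X=tri(r);print(X,proj(a,X)-p,proj(b,X)-q)
E
```

```text
['Unreachable', 'capture', 'grip_depth', 'read_state', 'sign_off']
0.0187
[[0.0002, -0.9665, -0.2567, 0.0715], [1.0, 0.0002, 0.0, -0.0007], [0.0, -0.2567, 0.9665, -0.1707], [0.0, 0.0, 0.0, 1.0]]
[0.44229394 0.14224088 0.30386897] [[-0.48976319  1.2113036 ]] [[ 1.15546671 -0.07618095]]
[0.41894521 0.08444555 0.29032758] [[ 0.2836758  -0.68980353]] [[-0.69497629  0.04141347]]
[0.44606436 0.13708241 0.25981214] [[-0.1052477   0.25778908]] [[ 0.25289327 -0.01605989]]
```

```bash
cat >> h.py <<'E'
yaw=np.radians(15);u=np.array([np.cos(yaw),np.sin(yaw),0]);v=np.array([-u[1],u[0],0]);Z=np.array([0,0,1.])
M=np.array([.437,.384,0])
def goal(th,back,x=-.008,z=.14,y=0.,say=True):
    th=np.radians(th);h=Z*np.cos(th)+v*np.sin(th)
    p=M+u*x+v*y+Z*z+h*(back-grip_depth);X=-u;z_=-h;Rt=np.c_[X,np.cross(z_,X),z_]
    s=read_state();d=p-s["tcp_pos"];r=(R.from_matrix(Rt)*R.from_quat(s["eef_rot"]).inv()).as_rotvec()
    print("t",round(s["t"],2),"tcp",np.round(s["tcp_pos"],4),"d_cm",np.round(d*100,2),"rot",np.round(r,3),"F",np.round(s["wrist_force"],1),"gap",round(s["finger_gap"]*100,2),"q",np.round(s["q"],2))
E
python3 -c "
from h import *
goal(45,.11);goal(0,.15)"
```

```text
t 0.45 tcp [0.1475 0.633  0.2145] d_cm [ 26.51 -18.87  -0.99] rot [-0.793 -0.013  0.465] F [ 0.5 -0.7  0.5] gap 9.17 q [-1.38  0.47 -0.01  1.6   0.01  1.07 -0.06]
t 0.45 tcp [0.1475 0.633  0.2145] d_cm [ 28.18 -25.11   5.68] rot [0.    0.    0.491] F [ 0.5 -0.7  0.5] gap 9.17 q [-1.38  0.47 -0.01  1.6   0.01  1.07 -0.06]
```

apply_moves([
  [[9.19,1,-0.5,1.5,0,0,0.098],[9.19,2,-1,1.5,0,0,0.098],[9.19,2,-1.5,1.5,0,0,0.098],[9.19,2,-1.5,1,0,0,0.098],[9.19,2,-1.5,1,0,0,0.098],[9.19,2,-1.5,0.5,0,0,0],[9.19,2,-1.5,0,0,0,0],[9.19,2,-1.5,0,0,0,0]],
])

```text
t: 1.25
tcp_pos: [0.2983, 0.5274, 0.285]
eef_rot: [-0.13, 0.991, 0.0, 0.0]
wrist_force: [0.7, -0.1, -0.6]
finger_gap: 0.0919
```

```bash
python3 -c "
from h import *
goal(45,.11);goal(0,.15)"
```

```text
t 1.25 tcp [0.2983 0.5274 0.285 ] d_cm [11.42 -8.32 -8.05] rot [-0.759 -0.203  0.   ] F [ 0.7 -0.1 -0.6] gap 9.19 q [-1.07  0.33 -0.05  1.64  0.02  1.17  0.7 ]
t 1.25 tcp [0.2983 0.5274 0.285 ] d_cm [ 13.09 -14.55  -1.37] rot [-0.001  0.     0.001] F [ 0.7 -0.1 -0.6] gap 9.19 q [-1.07  0.33 -0.05  1.64  0.02  1.17  0.7 ]
```

apply_moves([
  [[9.19,1.1,-0.8,0,-0.076,-0.02,0],[9.19,1.1,-0.8,0,-0.076,-0.02,0],[9.19,1.1,-0.8,0,-0.076,-0.02,0],[9.19,1.1,-0.8,0,-0.076,-0.02,0],[9.19,1.1,-0.8,0,-0.076,-0.02,0],[9.19,1.1,-0.8,0,-0.076,-0.02,0],[9.19,1.1,-0.8,0,-0.076,-0.02,0],[9.19,1.1,-0.8,0,-0.076,-0.02,0],[9.19,1.1,-0.8,0,-0.076,-0.02,0],[9.19,1.1,-0.8,0,-0.076,-0.02,0]],
])

```text
t: 2.25
tcp_pos: [0.4078, 0.4481, 0.2847]
eef_rot: [-0.12, 0.915, -0.381, 0.049]
wrist_force: [0.6, -0.3, 0.1]
finger_gap: 0.0921
```

```bash
python3 -c "
from h import *
goal(45,.11);goal(60,.11)
s=read_state();c=capture('wrist');save(c,'w1.png')
for n in [(-.045,0,.14),(.045,0,.14),(-.053,0,.149),(.066,0,.31),(0,0,.172),(.066,.02,.232),(-.047,.068,.036),(-.047,-.068,.036)]: print(n,proj(c,M+u*n[0]+v*n[1]+Z*n[2],s)[0].round())"
```

```text
t 2.25 tcp [0.4078 0.4481 0.2847] d_cm [ 0.48 -0.38 -8.01] rot [ 0.004 -0.002  0.001] F [ 0.6 -0.3  0.1] gap 9.21 q [-1.2   0.68  0.11  1.32  0.43  1.76  0.68]
t 2.25 tcp [0.4078 0.4481 0.2847] d_cm [ 0.1   1.02 -9.9 ] rot [-0.249 -0.069  0.002] F [ 0.6 -0.3  0.1] gap 9.21 q [-1.2   0.68  0.11  1.32  0.43  1.76  0.68]
(-0.045, 0, 0.14) [378. 184.]
(0.045, 0, 0.14) [373. 283.]
(-0.053, 0, 0.149) [372. 175.]
(0.066, 0, 0.31) [206. 388.]
(0, 0, 0.172) [352. 242.]
(0.066, 0.02, 0.232) [318. 351.]
(-0.047, 0.068, 0.036) [507. 178.]
(-0.047, -0.068, 0.036) [383. 170.]
```

View pics/w1.png

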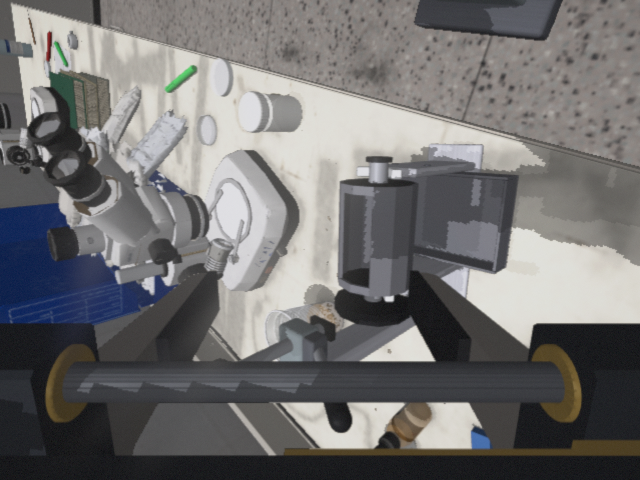

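apply_moves([
  [[9.19,0.1,-0.1,-2,0,0,0],[9.19,0.1,-0.1,-2,0,0,0],[9.19,0.1,-0.1,-2,0,0,0],[9.19,0.1,-0.1,-2,0,0,0],[9.19,0,0,0,0,0,0]],
])

```text
t: 2.8
tcp_pos: [0.4107, 0.4428, 0.2019]
eef_rot: [-0.121, 0.915, -0.381, 0.047]
wrist_force: [0.1, 0.4, -0.5]
finger_gap: 0.0916
```

```bash
python3 -c "
from h import *
goal(45,.11);goal(45,0)"
```

```text
t 2.8 tcp [0.4107 0.4428 0.2019] d_cm [0.19 0.15 0.26] rot [ 0.005 -0.005  0.002] F [ 0.1  0.4 -0.5] gap 9.16 q [-1.19  0.75  0.1   1.39  0.42  1.63  0.62]
t 2.8 tcp [0.4107 0.4428 0.2019] d_cm [ 2.2  -7.37 -7.52] rot [ 0.005 -0.005  0.002] F [ 0.1  0.4 -0.5] gap 9.16 q [-1.19  0.75  0.1   1.39  0.42  1.63  0.62]
```

apply_moves([
  [[9.19,0.3,-1.2,-1.2,0,0,0],[9.19,0.4,-1.3,-1.3,0,0,0],[9.19,0.4,-1.3,-1.3,0,0,0],[9.19,0.3,-1.0,-1.0,0,0,0],[9.19,0.3,-1.0,-1.0,0,0,0],[9.19,0.3,-0.8,-0.9,0,0,0],[9.19,0.2,-0.8,-0.8,0,0,0],[9.19,0,0,0,0,0,0]],
])

```text
t: 3.6
tcp_pos: [0.4336, 0.3684, 0.1288]
eef_rot: [-0.12, 0.916, -0.381, 0.048]
wrist_force: [-0.5, -0.1, 0.5]
finger_gap: 0.0914
```

```bash
python3 -c "
from h import *
goal(45,0)
s=read_state();c=capture('wrist');save(c,'w2.png',(200,120,520,480,1.6))"
```

```text
t 3.6 tcp [0.4336 0.3684 0.1288] d_cm [-0.09  0.08 -0.2 ] rot [ 0.003 -0.003  0.003] F [-0.5 -0.1  0.5] gap 9.14 q [-1.13  0.76  0.11  1.57  0.46  1.43  0.59]
```

View pics/w2.png

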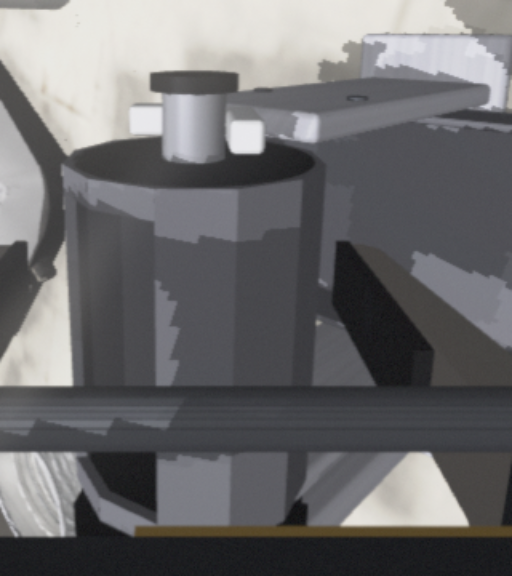

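apply_moves([
  [[9.19,-0.1,0.13,-0.25,0,0,0],[8,0,0,0,0,0,0],[7,0,0,0,0,0,0],[6,0,0,0,0,0,0],[5.5,0,0,0,0,0,0],[5.5,0,0,0,0,0,0]],
])

```text
t: 4.25
tcp_pos: [0.4326, 0.3712, 0.1275]
eef_rot: [-0.12, 0.916, -0.38, 0.048]
wrist_force: [-0.4, -0.9, 3.1]
finger_gap: 0.0635
```

```bash
python3 -c "
from h import *
goal(45,0)"
```

```text
t 4.25 tcp [0.4326 0.3712 0.1275] d_cm [ 0.01 -0.2  -0.08] rot [ 0.002 -0.002  0.002] F [-0.4 -0.9  3.1] gap 6.35 q [-1.13  0.76  0.11  1.57  0.46  1.43  0.59]
```

```bash
cat >> h.py <<'E'
def arc(a,b,n,r=1.68,slack=0.):
    t=np.radians(np.linspace(a,b,n+1));h=np.cos(t)[:,None]*Z+np.sin(t)[:,None]*v
    d=np.diff(-r*h,axis=0);w=u*(t[0]-t[-1])/n
    print(np.round(d,2).tolist(),np.round(w,4))
E
python3 -c "
from h import *
arc(45,-30,15)"
```

```text
[[-0.03, 0.1, -0.1], [-0.03, 0.11, -0.09], [-0.03, 0.12, -0.08], [-0.03, 0.13, -0.07], [-0.04, 0.13, -0.06], [-0.04, 0.14, -0.04], [-0.04, 0.14, -0.03], [-0.04, 0.14, -0.02], [-0.04, 0.14, -0.01], [-0.04, 0.14, 0.01], [-0.04, 0.14, 0.02], [-0.04, 0.14, 0.03], [-0.04, 0.14, 0.04], [-0.04, 0.13, 0.06], [-0.03, 0.13, 0.07]] [0.0843 0.0226 0.    ]
```

First half to watch forces.

apply_moves([
  [[5.5,-0.03,0.1,-0.1,0.0843,0.0226,0],[5.5,-0.03,0.11,-0.09,0.0843,0.0226,0],[5.5,-0.03,0.12,-0.08,0.0843,0.0226,0],[5.5,-0.03,0.13,-0.07,0.0843,0.0226,0],[5.5,-0.04,0.13,-0.06,0.0843,0.0226,0]],
])

```text
t: 4.75
tcp_pos: [0.4311, 0.3774, 0.1235]
eef_rot: [-0.129, 0.977, -0.171, 0.021]
wrist_force: [0.0, 0.6, -1.6]
finger_gap: 0.0637
```

```bash
python3 -c "
from h import *
goal(20,0);goal(20,0.0019)"
```

```text
t 4.75 tcp [0.4311 0.3774 0.1235] d_cm [-0.02 -0.16 -0.11] rot [-0.002 -0.003  0.   ] F [ 0.   0.6 -1.6] gap 6.37 q [-0.94  0.56  0.01  1.74  0.3   1.08  0.73]
t 4.75 tcp [0.4311 0.3774 0.1235] d_cm [-0.03 -0.1   0.07] rot [-0.002 -0.003  0.   ] F [ 0.   0.6 -1.6] gap 6.37 q [-0.94  0.56  0.01  1.74  0.3   1.08  0.73]
```

Very smooth; continue to -30°.

apply_moves([
  [[5.5,-0.04,0.14,-0.04,0.0843,0.0226,0],[5.5,-0.04,0.14,-0.03,0.0843,0.0226,0],[5.5,-0.04,0.14,-0.02,0.0843,0.0226,0],[5.5,-0.04,0.14,-0.01,0.0843,0.0226,0],[5.5,-0.04,0.14,0.01,0.0843,0.0226,0],[5.5,-0.04,0.14,0.02,0.0843,0.0226,0],[5.5,-0.04,0.14,0.03,0.0843,0.0226,0],[5.5,-0.04,0.14,0.04,0.0843,0.0226,0],[5.5,-0.04,0.13,0.06,0.0843,0.0226,0],[5.5,-0.03,0.13,0.07,0.0843,0.0226,0],[5.5,0,0,0,0,0,0]],
])

```text
t: 5.85
tcp_pos: [0.4267, 0.3912, 0.1251]
eef_rot: [-0.125, 0.957, 0.259, -0.037]
wrist_force: [-2.7, 2.0, 3.6]
finger_gap: 0.0637
```

```bash
python3 -c "
from h import *
goal(-30,0);goal(-30,0.11)"
```

```text
t 5.85 tcp [0.4267 0.3912 0.1251] d_cm [ 0.02 -0.03 -0.13] rot [-0.004 -0.006  0.   ] F [-2.7  2.   3.6] gap 6.37 q [-0.14  0.5  -0.48  1.98 -0.51  0.62  1.69]
t 5.85 tcp [0.4267 0.3912 0.1251] d_cm [ 1.44 -5.34  9.4 ] rot [-0.004 -0.006  0.   ] F [-2.7  2.   3.6] gap 6.37 q [-0.14  0.5  -0.48  1.98 -0.51  0.62  1.69]
```

apply_moves([
  [[5.5,-0.03,0.1,0.06,0.0632,0.017,0],[5.5,-0.03,0.1,0.06,0.0632,0.017,0],[5.5,0,0,0,0,0,0]],
])

```text
t: 6.15
tcp_pos: [0.4265, 0.3934, 0.1261]
eef_rot: [-0.123, 0.938, 0.32, -0.044]
wrist_force: [-1.6, 2.4, 2.7]
finger_gap: 0.0637
```

```bash
python3 -c "
from h import *
goal(-37.5,0);goal(-37.5,0.11)"
```

```text
t 6.15 tcp [0.4265 0.3934 0.1261] d_cm [-0.01 -0.05 -0.09] rot [-0.003 -0.005 -0.   ] F [-1.6  2.4  2.7] gap 6.37 q [ 0.01  0.56 -0.58  2.   -0.63  0.6   1.87]
t 6.15 tcp [0.4265 0.3934 0.1261] d_cm [ 1.72 -6.52  8.64] rot [-0.003 -0.005 -0.   ] F [-1.6  2.4  2.7] gap 6.37 q [ 0.01  0.56 -0.58  2.   -0.63  0.6   1.87]
```

```bash
python3 -c "
from h import *
arc(-37.5,52.5,15,1.75)"
```

```text
[[0.04, -0.15, -0.1], [0.04, -0.16, -0.09], [0.04, -0.16, -0.07], [0.05, -0.17, -0.05], [0.05, -0.17, -0.03], [0.05, -0.18, -0.01], [0.05, -0.18, 0.0], [0.05, -0.18, 0.02], [0.05, -0.17, 0.04], [0.04, -0.17, 0.06], [0.04, -0.16, 0.08], [0.04, -0.15, 0.1], [0.04, -0.14, 0.11], [0.03, -0.13, 0.13], [0.03, -0.11, 0.14]] [-0.1012 -0.0271 -0.    ]
```

apply_moves([
  [[7,0,0,0,0,0,0],[8,0,0,0,0,0,0],[9.19,0,0,0,0,0,0],[9.19,0,0,0,0,0,0],[9.19,0,0,0,0,0,0]],
])

```text
t: 6.65
tcp_pos: [0.4263, 0.3931, 0.1256]
eef_rot: [-0.125, 0.939, 0.318, -0.043]
wrist_force: [0.7, 0.2, 0.2]
finger_gap: 0.0918
```

```bash
python3 -c "
from h import *
goal(-37.5,0)"
```

```text
t 6.65 tcp [0.4263 0.3931 0.1256] d_cm [ 0.   -0.02 -0.04] rot [ 0.001 -0.002 -0.003] F [0.7 0.2 0.2] gap 9.18 q [ 0.01  0.56 -0.58  2.   -0.63  0.6   1.87]
```

apply_moves([
  [[9.19,0.04,-0.15,-0.1,-0.1012,-0.0271,0],[9.19,0.04,-0.16,-0.09,-0.1012,-0.0271,0],[9.19,0.04,-0.16,-0.07,-0.1012,-0.0271,0],[9.19,0.05,-0.17,-0.05,-0.1012,-0.0271,0],[9.19,0.05,-0.17,-0.03,-0.1012,-0.0271,0],[9.19,0.05,-0.18,-0.01,-0.1012,-0.0271,0],[9.19,0.05,-0.18,0,-0.1012,-0.0271,0],[9.19,0.05,-0.18,0.02,-0.1012,-0.0271,0],[9.19,0.05,-0.17,0.04,-0.1012,-0.0271,0],[9.19,0.04,-0.17,0.06,-0.1012,-0.0271,0],[9.19,0.04,-0.16,0.08,-0.1012,-0.0271,0],[9.19,0.04,-0.15,0.1,-0.1012,-0.0271,0],[9.19,0.04,-0.14,0.11,-0.1012,-0.0271,0],[9.19,0.03,-0.13,0.13,-0.1012,-0.0271,0],[9.19,0.03,-0.11,0.14,-0.1012,-0.0271,0],[9.19,0,0,0,0,0,0]],
])

```text
t: 8.25
tcp_pos: [0.4303, 0.3708, 0.1256]
eef_rot: [-0.119, 0.888, -0.441, 0.055]
wrist_force: [-0.3, 1.0, -1.2]
finger_gap: 0.092
```

```bash
python3 -c "
from h import *
goal(52.5,0)
save(capture('top'),'t2.png',(160,195,300,305,4));save(capture('side'),'s2.png',(255,150,370,300,4))"
```

```text
t 8.25 tcp [0.4303 0.3708 0.1256] d_cm [ 0.28 -0.32  0.3 ] rot [ 0.006 -0.006 -0.002] F [-0.3  1.  -1.2] gap 9.2 q [-1.19  0.83  0.15  1.52  0.49  1.52  0.58]
```

View pics/s2.png

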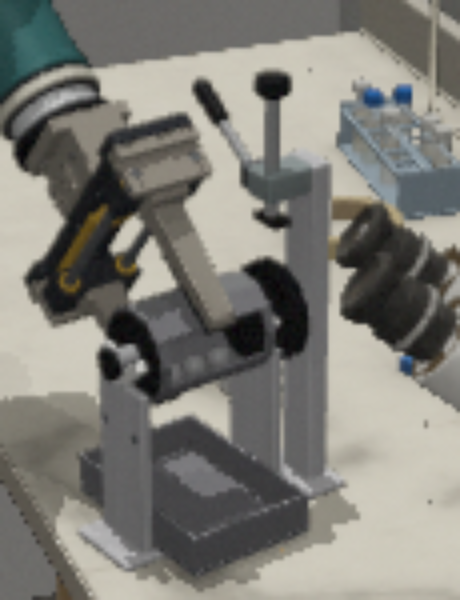

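apply_moves([
  [[9.19,0.2,-0.28,0.25,0,0,0],[8,0,0,0,0,0,0],[7,0,0,0,0,0,0],[6,0,0,0,0,0,0],[5.5,0,0,0,0,0,0],[5.5,0,0,0,0,0,0]],
])

```text
t: 8.95
tcp_pos: [0.4343, 0.3668, 0.1311]
eef_rot: [-0.117, 0.889, -0.439, 0.056]
wrist_force: [-1.6, 1.3, -1.9]
finger_gap: 0.064
```

```bash
python3 -c "
from h import *
goal(52.5,0)
arc(52.5,-37.5,18,1.8)"
```

```text
t 8.95 tcp [0.4343 0.3668 0.1311] d_cm [-0.12  0.08 -0.25] rot [ 0.001 -0.003  0.002] F [-1.6  1.3 -1.9] gap 6.4 q [-1.18  0.82  0.15  1.53  0.49  1.52  0.58]
[[-0.03, 0.1, -0.12], [-0.03, 0.11, -0.11], [-0.03, 0.12, -0.1], [-0.03, 0.12, -0.09], [-0.04, 0.13, -0.08], [-0.04, 0.14, -0.07], [-0.04, 0.14, -0.05], [-0.04, 0.15, -0.04], [-0.04, 0.15, -0.03], [-0.04, 0.15, -0.01], [-0.04, 0.15, 0.0], [-0.04, 0.15, 0.01], [-0.04, 0.15, 0.03], [-0.04, 0.15, 0.04], [-0.04, 0.14, 0.05], [-0.04, 0.14, 0.07], [-0.04, 0.13, 0.08], [-0.03, 0.12, 0.09]] [0.0843 0.0226 0.    ]
```

apply_moves([
  [[5.5,-0.03,0.1,-0.14,0.0843,0.0226,0],[5.5,-0.04,0.11,-0.13,0.0843,0.0226,0],[5.5,-0.04,0.12,-0.12,0.0843,0.0226,0],[5.5,-0.04,0.13,-0.11,0.0843,0.0226,0],[5.5,-0.05,0.13,-0.1,0.0843,0.0226,0],[5.5,-0.05,0.14,-0.09,0.0843,0.0226,0],[5.5,-0.05,0.14,-0.07,0.0843,0.0226,0],[5.5,-0.05,0.15,-0.06,0.0843,0.0226,0],[5.5,-0.05,0.15,-0.05,0.0843,0.0226,0],[5.5,-0.05,0.15,-0.01,0.0843,0.0226,0]],
])

```text
t: 9.95
tcp_pos: [0.4308, 0.3802, 0.1238]
eef_rot: [-0.131, 0.991, -0.02, 0.002]
wrist_force: [-2.1, 1.5, 0.9]
finger_gap: 0.0641
```

```bash
python3 -c "
from h import *
goal(2.5,0)"
```

```text
t 9.95 tcp [0.4308 0.3802 0.1238] d_cm [-0.13  0.09 -0.24] rot [-0.002 -0.002 -0.001] F [-2.1  1.5  0.9] gap 6.41 q [-0.75  0.46 -0.07  1.85  0.09  0.86  0.97]
```

apply_moves([
  [[5.5,-0.04,0.15,0,0.0843,0.0226,0],[5.5,-0.04,0.15,0.01,0.0843,0.0226,0],[5.5,-0.04,0.15,0.02,0.0843,0.0226,0],[5.5,-0.04,0.14,0.03,0.0843,0.0226,0],[5.5,-0.04,0.14,0.04,0.0843,0.0226,0],[5.5,-0.04,0.14,0.06,0.0843,0.0226,0],[5.5,-0.03,0.13,0.07,0.0843,0.0226,0],[5.5,-0.03,0.12,0.08,0.0843,0.0226,0],[5.5,-0.03,0.12,0.09,0.0843,0.0226,0],[5.5,0,0,0,0,0,0]],
])

```text
t: 10.95
tcp_pos: [0.4278, 0.3932, 0.1287]
eef_rot: [-0.12, 0.923, 0.363, -0.05]
wrist_force: [0.2, 4.2, 7.5]
finger_gap: 0.064
```

```bash
python3 -c "
from h import *
goal(-42.5,0)
save(capture('side'),'s3.png',(255,150,370,300,4))
arc(-42.5,0,8,1.6)"
```

```text
t 10.95 tcp [0.4278 0.3932 0.1287] d_cm [-0.18  0.09 -0.25] rot [-0.006 -0.006  0.   ] F [0.2 4.2 7.5] gap 6.4 q [ 0.09  0.61 -0.63  2.01 -0.73  0.62  2.01]
[[0.03, -0.11, -0.1], [0.03, -0.12, -0.08], [0.03, -0.13, -0.07], [0.04, -0.13, -0.06], [0.04, -0.14, -0.05], [0.04, -0.14, -0.03], [0.04, -0.14, -0.02], [0.04, -0.14, -0.01]] [-0.0896 -0.024  -0.    ]
```

View pics/s3.png

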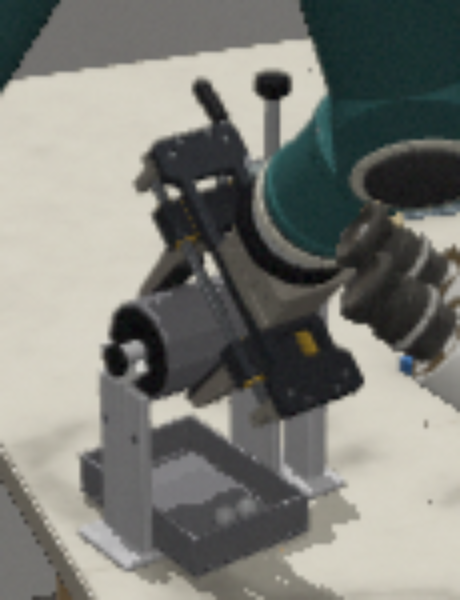

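apply_moves([
  [[7,0,0,0,0,0,0],[8,0,0,0,0,0,0],[9.19,0,0,0,0,0,0],[9.19,0,0,0,0,0,0],[9.19,0.03,-0.11,-0.1,-0.0896,-0.024,0],[9.19,0.03,-0.12,-0.08,-0.0896,-0.024,0],[9.19,0.03,-0.13,-0.07,-0.0896,-0.024,0],[9.19,0.04,-0.13,-0.06,-0.0896,-0.024,0],[9.19,0.04,-0.14,-0.05,-0.0896,-0.024,0],[9.19,0.04,-0.14,-0.03,-0.0896,-0.024,0],[9.19,0.04,-0.14,-0.02,-0.0896,-0.024,0],[9.19,0.04,-0.14,-0.01,-0.0896,-0.024,0],[9.19,-0.2,0,1,0,0,0],[9.19,-0.3,0,2,0,0,0],[9.19,-0.5,0,3,0,0,0],[9.19,-0.5,0,3,0,0,0],[9.19,-0.5,0,3,0,0,0],[9.19,0,0,0,0,0,0]],
])

```text
t: 12.8
tcp_pos: [0.4112, 0.3826, 0.2472]
eef_rot: [-0.131, 0.991, 0.003, 0.001]
wrist_force: [-0.3, 0.6, -0.3]
finger_gap: 0.0919
```

```bash
python3 -c "
from h import *
goal(0,0.12)
s=read_state();c=capture('wrist');b=capture('side');a=capture('top')
I=np.hstack([cv2.resize(b['pixels'][180:300,265:365],(500,600),interpolation=2),cv2.resize(c['pixels'],(300,225)).repeat(1,0)[:0].reshape(0,300,3) if 0 else cv2.resize(a['pixels'][215:305,210:255],(300,600),interpolation=2)])
cv2.imwrite('pics/m4.png',I[:,:,::-1]);np.save('w4.npy',c['pixels']);cv2.imwrite('pics/w4.png',c['pixels'][:,:,::-1])"
```

```text
t 12.8 tcp [0.4112 0.3826 0.2472] d_cm [ 1.81 -0.07 -0.59] rot [-0.005  0.001 -0.   ] F [-0.3  0.6 -0.3] gap 9.19 q [-0.74  0.29 -0.08  1.79  0.02  1.06  1.  ]
```

View pics/m4.png

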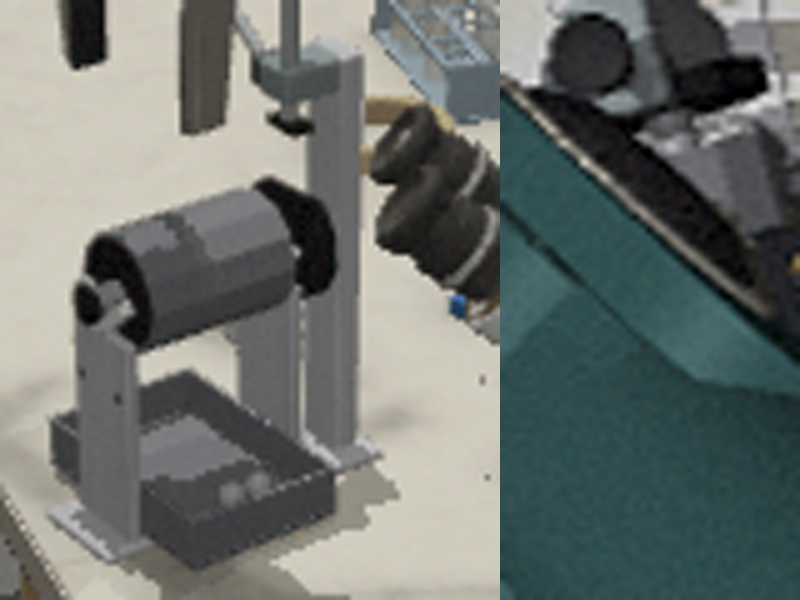

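apply_moves([
  [[9.19,-1,2,0.5,0,0,0],[9.19,-1,2,0.5,0,0,0],[9.19,-1,2,0.5,0,0,0],[9.19,-1,2,0.5,0,0,0],[9.19,-1,2,0,0,0,0],[4,-1,1,0,0,0,0],[4,0,0,0,0,0,0]],
])

```text
t: 13.65
tcp_pos: [0.3477, 0.4922, 0.2609]
eef_rot: [-0.132, 0.991, -0.001, -0.003]
wrist_force: [-0.7, -0.3, -0.4]
finger_gap: 0.0781
```

```bash
python3 -c "
from h import *
goal(0,0.12)
s=read_state();c=capture('wrist');save(c,'w5.png');np.save('w5.npy',c['pixels'])
for y in(-.068,.068):
  for x in (-.047,.047): print(x,y,proj(c,M+u*x+v*y+Z*.036,s).round())
print('flat',proj(c,M+u*.066+Z*.166,s).round())"
```

```text
t 13.65 tcp [0.3477 0.4922 0.2609] d_cm [  8.16 -11.02  -1.96] rot [ 0.003 -0.006 -0.004] F [-0.7 -0.3 -0.4] gap 7.81 q [-0.91  0.36 -0.13  1.66  0.05  1.13  0.79]
-0.047 -0.068 [[131. 217.]]
0.047 -0.068 [[141. 299.]]
-0.047 0.068 [[259. 218.]]
0.047 0.068 [[261. 299.]]
flat [[156. 387.]]
```

View pics/w5.png

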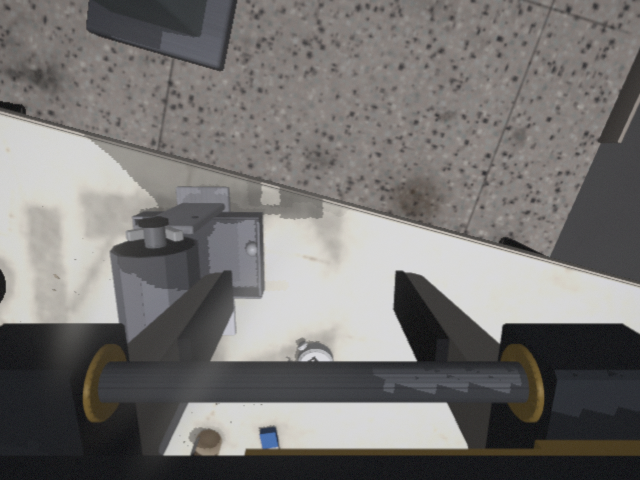

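apply_moves([
  [[0,0,0,2.5,0,0,0],[0,0,0,3,0,0,0],[0,0.5,-0.5,3,0,0,0],[0,2,-1.2,1.5,0,0,0],[0,2.5,-1.5,0.5,0,0,0],[0,2.5,-1.5,0,0,0,0],[0,2.5,-1.5,0,0,0,0],[0,2.5,-1.5,0,0,0,0],[0,1.8,-1,0,0,0,0],[0,1,-0.4,0,0,0,0],[0,0,0,0,0,0,0]],
])

```text
t: 14.8
tcp_pos: [0.5045, 0.3984, 0.3668]
eef_rot: [-0.129, 0.992, -0.001, -0.002]
wrist_force: [0.2, 0.0, -1.8]
finger_gap: 0.0002
```

```bash
python3 -c "
from h import *
goal(0,grip_depth,x=.066,z=.315)"
```

```text
t 14.8 tcp [0.5045 0.3984 0.3668] d_cm [-0.38  0.27 -5.18] rot [ 0.003 -0.004  0.003] F [ 0.2  0.  -1.8] gap 0.02 q [-0.69  0.36 -0.04  1.42  0.01  1.37  1.1 ]
```

apply_moves([
  [[0,-0.2,0.15,-1.2,0,0,0],[0,-0.15,0.1,-1.3,0,0,0],[0,0,0,-1.3,0,0,0],[0,0,0,-1.2,0,0,0],[0,0,0,0,0,0,0]],
])

```text
t: 15.3
tcp_pos: [0.4981, 0.4026, 0.3146]
eef_rot: [-0.131, 0.991, -0.002, -0.004]
wrist_force: [-0.1, -0.2, -0.1]
finger_gap: 0.0003
```

```bash
python3 -c "
from h import *
goal(0,grip_depth,x=.066,z=.268)
b=capture('side');a=capture('top');c=capture('wrist')
I=np.hstack([cv2.resize(b['pixels'][130:250,270:370],(500,600),interpolation=2),cv2.resize(a['pixels'][185:275,170:215],(300,600),interpolation=2)])
cv2.imwrite('pics/k1.png',I[:,:,::-1])"
```

```text
t 15.3 tcp [0.4981 0.4026 0.3146] d_cm [ 0.26 -0.15 -4.66] rot [ 0.005 -0.007 -0.001] F [-0.1 -0.2 -0.1] gap 0.03 q [-0.7   0.38 -0.04  1.5   0.02  1.27  1.09]
```

View pics/k1.png

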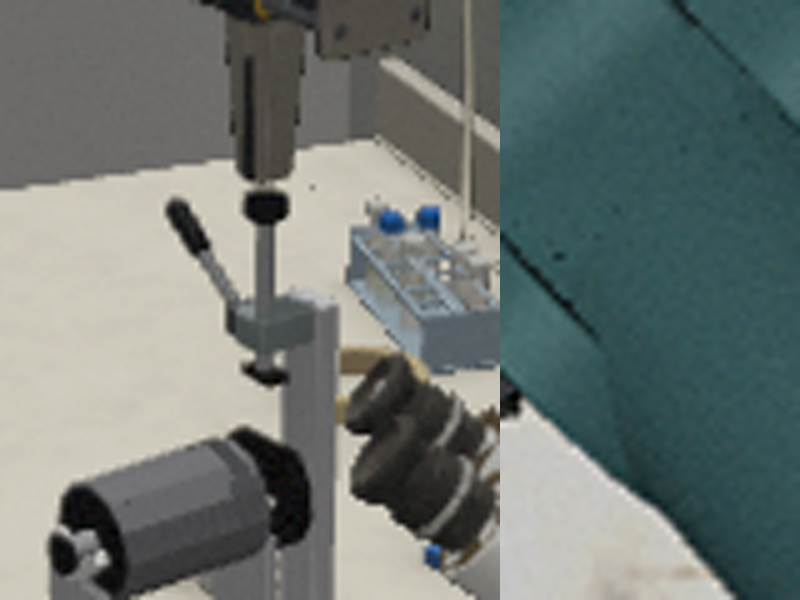

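apply_moves([
  [[0,0.2,-0.1,-0.4,0,0,0],[0,0,0,-0.6,0,0,0],[0,0,0,-0.6,0,0,0],[0,0,0,-0.6,0,0,0],[0,0,0,-0.6,0,0,0],[0,0,0,-0.6,0,0,0],[0,0,0,-0.4,0,0,0],[0,0,0,-0.2,0,0,0],[0,0,0,0,0,0,0]],
])

```text
t: 16.35
tcp_pos: [0.501, 0.4019, 0.2768]
eef_rot: [-0.131, 0.991, -0.001, -0.002]
wrist_force: [0.3, 0.2, 0.6]
finger_gap: 0.0009
```

```bash
python3 -c "
from h import *
goal(0,grip_depth,x=.066,z=.268)"
```

```text
t 16.35 tcp [0.501  0.4019 0.2768] d_cm [-0.03 -0.09 -0.88] rot [ 0.003 -0.005 -0.001] F [0.3 0.2 0.6] gap 0.09 q [-0.7   0.41 -0.04  1.55  0.02  1.19  1.09]
```

apply_moves([
  [[0,0,0,-0.3,0,0,0],[0,0,0,-0.2,0,0,0],[0,0,0,-0.2,0,0,0],[0,0,0,-0.1,0,0,0]],
])

```text
t: 16.75
tcp_pos: [0.501, 0.402, 0.2691]
eef_rot: [-0.131, 0.991, -0.001, -0.002]
wrist_force: [-1.4, -0.4, 3.1]
finger_gap: 0.0005
```

apply_moves([
  [[0,0,0,-0.1,0,0,0],[0,0,0,-0.1,0,0,0]],
])

```text
t: 16.95
tcp_pos: [0.5011, 0.402, 0.2683]
eef_rot: [-0.131, 0.991, -0.001, -0.002]
wrist_force: [-3.7, -3.0, 9.8]
finger_gap: 0.0004
```

apply_moves([
  [[0,0,0,-0.07,0,0,0],[0,0,0,0,0,0,0],[0,0,0,0,0,0,0]],
])

```text
t: 17.25
tcp_pos: [0.5011, 0.402, 0.2683]
eef_rot: [-0.131, 0.991, -0.001, -0.002]
wrist_force: [-3.3, -3.9, 9.4]
finger_gap: 0.0001
```

apply_moves([
  [[0,0,0,-0.1,0,0,0],[0,0,0,-0.08,0,0,0],[0,0,0,0,0,0,0],[0,0,0,0,0,0,0]],
])

```text
t: 17.65
tcp_pos: [0.5012, 0.4021, 0.268]
eef_rot: [-0.131, 0.991, -0.0, -0.001]
wrist_force: [-5.3, -5.4, 17.0]
finger_gap: 0.0006
```

apply_moves([
  [[0,0,0,1,0,0,0],[0,0,0,2,0,0,0],[0,0,0,2,0,0,0],[0,-0.5,1.8,0.5,0,0,0],[0,-0.5,1.8,0,0,0,0],[0,-0.5,1.8,0,0,0,0],[0,-0.5,1.8,0,0,0,0],[0,0,0,-0.5,0,0,0],[0,0,0,0,0,0,0]],
])

```text
t: 18.55
tcp_pos: [0.4805, 0.4742, 0.3128]
eef_rot: [-0.132, 0.991, -0.002, -0.003]
wrist_force: [-0.9, -0.5, -0.2]
finger_gap: 0.0005
```

```bash
python3 -c "
from h import *
goal(0,grip_depth,x=.066,y=.075,z=.239)
b=capture('side');save(b,'l1.png',(300,130,380,230,6))"
```

```text
t 18.55 tcp [0.4805 0.4742 0.3128] d_cm [ 0.08 -0.07 -7.38] rot [ 0.005 -0.005 -0.002] F [-0.9 -0.5 -0.2] gap 0.05 q [-0.79  0.45 -0.06  1.41  0.03  1.29  0.99]
```

View pics/l1.png

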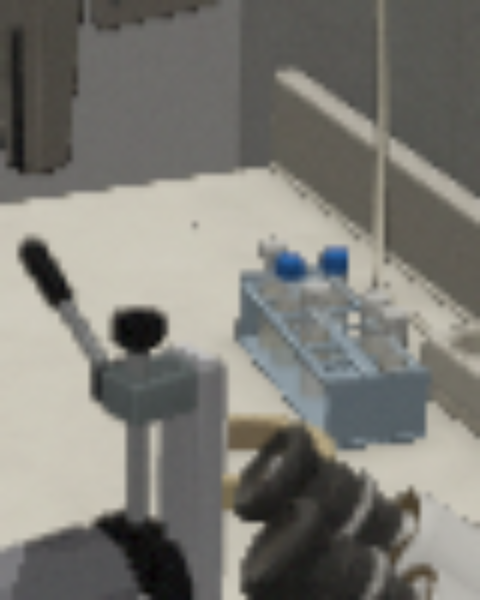

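apply_moves([
  [[0,0.1,-0.1,-1,0,0,0],[0,0,0,-1,0,0,0],[0,0,0,-0.8,0,0,0],[0,0,0,-0.7,0,0,0],[0,0,0,-0.7,0,0,0],[0,0,0,-0.7,0,0,0],[0,0,0,-0.6,0,0,0]],
])

```text
t: 19.3
tcp_pos: [0.4824, 0.4729, 0.2594]
eef_rot: [-0.131, 0.991, -0.001, -0.002]
wrist_force: [0.1, 0.8, 0.4]
finger_gap: 0.0002
```

apply_moves([
  [[0,0,0,-0.5,0,0,0],[0,0,0,-0.5,0,0,0],[0,0,0,-0.4,0,0,0],[0,0,0,-0.2,0,0,0]],
])

```text
t: 19.7
tcp_pos: [0.4823, 0.473, 0.2434]
eef_rot: [-0.131, 0.991, -0.001, -0.002]
wrist_force: [-0.2, 0.7, 0.7]
finger_gap: 0.0004
```

apply_moves([
  [[0,0,0,-0.2,0,0,0],[0,0,0,-0.15,0,0,0],[0,0,0,-0.15,0,0,0],[0,0,0,-0.1,0,0,0],[0,0,0,0,0,0,0]],
])

```text
t: 20.2
tcp_pos: [0.4824, 0.473, 0.2378]
eef_rot: [-0.131, 0.991, -0.001, -0.002]
wrist_force: [-0.3, -0.3, -0.1]
finger_gap: 0.0004
```

apply_moves([
  [[0,0,0,-0.1,0,0,0],[0,0,0,-0.1,0,0,0],[0,0,0,-0.1,0,0,0]],
])

```text
t: 20.5
tcp_pos: [0.4826, 0.4732, 0.2368]
eef_rot: [-0.131, 0.991, -0.0, -0.001]
wrist_force: [-3.0, -2.0, 12.6]
finger_gap: 0.0009
```

```bash
python3 -c "
from h import *
goal(0,grip_depth,x=.066,y=.075,z=.232)
b=capture('side');save(b,'l2.png',(280,150,360,250,6))
for n in [(.066,.02,.232),(.066,.076,.274),(.066,.09,.232)]: print(((proj(b,M+u*n[0]+v*n[1]+Z*n[2])[0]-(280,150))*6).round())"
```

```text
t 20.5 tcp [0.4826 0.4732 0.2368] d_cm [-0.12  0.03 -0.48] rot [ 0.001 -0.003 -0.001] F [-3.  -2.  12.6] gap 0.09 q [-0.78  0.5  -0.06  1.51  0.03  1.14  0.98]
[234. 251.]
[158. 123.]
[140. 201.]
```

apply_moves([
  [[0,0,0,0,0,0,0],[0,0,0,0.5,0,0,0],[0,0,0,1.5,0,0,0],[0,0,0,2,0,0,0],[0,0,0,2,0,0,0],[0,0,0,2,0,0,0],[0,-2,1,1,0,0,0],[0,-3,1.5,0,0,0,0],[0,-3,1.5,0,0,0,0],[0,-3,1.5,0,0,0,0],[0,0,0,0,0,0,0]],
])

```text
t: 21.65
tcp_pos: [0.3667, 0.5313, 0.3259]
eef_rot: [-0.135, 0.991, 0.0, -0.003]
wrist_force: [-0.4, 0.4, -0.0]
finger_gap: 0.0007
```

```bash
python3 - <<'E'
from h import *
goal(0,.1)
b=capture('side');g=cv2.cvtColor(b['pixels'],cv2.COLOR_RGB2GRAY)
P=lambda x,y,z:proj(b,M+u*x+v*y+Z*z)[0]
for n,q in {"lever grip locked":(.066,.075,.232),"locked far":(.066,.085,.232),"grip open":(.066,.065,.266),"knob down":(.066,0,.262),"knob up":(.066,0,.304)}.items():
    x,y=P(*q).round().astype(int);print(n,(x,y),g[y-1:y+2,x-1:x+2].mean().round())
x,y=P(.066,.0,.262).round().astype(int)
m=(g<50).astype(np.uint8);sub=m[y-25:y+25,x-40:x+15]
nn,_,st,ce=cv2.connectedComponentsWithStats(sub)
for i in range(1,nn):
    if st[i][4]>12: print("dark blob",(ce[i]+(x-40,y-25)).round(1),st[i][2:])
w=capture('wrist');s=read_state();
# balls via side: bright blobs in tray
t=g[P(.047,0,.01).astype(int)[1]-10:][:0]
E
```

```text
t 21.65 tcp [0.3667 0.5313 0.3259] d_cm [  6.26 -14.94 -10.46] rot [-0.    -0.006 -0.009] F [-0.4  0.4 -0. ] gap 0.07 q [-0.94  0.38 -0.11  1.47  0.04  1.29  0.79]
lever grip locked (np.int64(307), np.int64(185)) 108.0
locked far (np.int64(304), np.int64(184)) 82.0
grip open (np.int64(309), np.int64(175)) 198.0
knob down (np.int64(324), np.int64(184)) 24.0
knob up (np.int64(324), np.int64(168)) 200.0
dark blob [322.6 184.8] [ 8  7 46]
dark blob [304.2 186.2] [ 7  6 24]
```

```bash
python3 -c "
from rig import *
print(sign_off())"
```

```text
the job is handed in; nothing more can be done
None
```

The job is handed in at about 21.7 s of the 69 s allowed. I found no sign of failure in the checks below, but no verdict is reported.

- **Barrel:** I turned it about 177° in two grasps of roughly 80–95° each. Between them I swung the open hand back around the barrel. It was released lying in the cradle.
- **Balls:** all three showed in the tray after the turn. The side camera showed two by the right wall, and the wrist camera showed the third by the left wall.
- **Depth stop:** I pressed the knob down to 268 mm above the bench at about 17 N. That is the height given for the foot resting on the level flat.
- **Clamp lever:** I pressed it until it hit its end stop, with the fingertips at 237 mm and about 12.6 N. I then moved the hand clear.

**Last checks:**
- In the final side image, the dark blobs of the knob and lever grip were within about 2 pixels of where they should be when lowered and locked. The places they started from were bright.
- The wrist force was about zero, so the hand was touching nothing.
- The 12-picture limit stopped me viewing the last lever picture, so the lever check is by pixel values only. Two of the points I sampled on the grip read grey, not black. The blob's centre was about 1 pixel off.
- I did not look at the barrel angle or the balls again after pressing the stop and the lever.
- I did not measure the jar, petri lid and counter again at the end. The hand kept well clear of them on its planned path.

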